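Free the ball tray and hold it over the violin plate

TASK

Wind the crank of the clamping board anticlockwise (seen from above), a little over two full turns, until the jaw is fully back from the tray. Then lift the wooden tray by its upright handle and carry it, without letting the steel ball jump out of its pocket, to the middle of the pale violin plate. Finish there still holding the tray in the gripper, level and still, about 10 cm above the plate; do not put it down, and leave the other things on the bench alone.

Things in the scene. Friction and masses are not known exactly. Their poses are not given: they have to be found in the camera images.
- clamp: clamping board fixed to the bench, on its left or right half: plywood base 116 (x) x 280 (y) x 15 mm; tray nest (7 mm high strips, under 2 mm play) centred at own y = +60 mm, grey crank gearbox (63 mm high) at own y = -72 mm. Origin at bench height 5 mm from the base's middle; own y points from the crank to the tray
- crank (a joint): crank angle in rad, vertical axis, grows anticlockwise seen from above; starts between 0 and 1; hard stop at 14.5, where the jaw is fully back. At angle 0 the arm points along the clamp's own -x. Friction about 0.08 N m; it stays where it is left
- crank_axis (a point): point on the crank's vertical axis at mid-height of the crank handle (112 mm above the bench)
- crank_handle (a point): centre of the crank's upright dark wooden handle: 20 mm diameter, 38 mm tall (from 92 to 130 mm above the bench), on an arm of 42 mm radius (arm top 90 mm above the bench). The handle sleeve turns freely on its pin, so a gripper holding it need not turn while it circles
- jaw (a joint): retraction of the steel jaw in m, geared to the crank: 3.2 mm per rad (about 20 mm a turn). At 0 the jaw reaches 36 mm over the tray's end, 2.5 mm above it, and the tray cannot be lifted out; from 36 mm on it is clear of the tray; 46 mm is fully back
- jaw_tip (a point): top edge of the steel jaw's tip, 47.5 mm above the bench; the tip is 60 mm wide and moves along the clamp's own -y as it retracts
- tray: loose wooden tray, board 84 (x) x 130 (y) x 10 mm, 0.2 to 0.4 kg. Origin under its middle; at the start its axes are the clamp's, underside 15 mm above the bench. From its middle rises an upright handle plate, 40 mm along own x, 16 mm thick along own y, 10 to 90 mm above the underside: grasp it across own y, near the top
- handle_top (a point): middle of the top of the tray's handle plate, 90 mm above the tray's underside
- pocket (a point): centre of the ball when in the middle of its pocket: 38 mm from the tray's middle along own y, 22 mm above the underside. The pocket is flat inside a round rim only 3 mm high, 44 mm inner, 50 mm outer diameter; the ball may roll inside it but jumps the rim when the tray is tipped or jerked
- ball_center (a point): centre of the loose steel ball, 24 mm diameter, 57 g, lying somewhere in the tray's pocket
- plate: violin plate, pale unvarnished wood, 356 mm long (own x) and 206 mm wide, on a dark cradle board 375 x 215 mm fixed to the bench; origin under the middle of the board; highest point 32 mm above the bench; it may lie on the left or right half of the bench
- plate_mid (a point): middle of the violin plate, on the centre line at the waist, 27 mm above the bench (on its surface)
- gouge: wood-handled gouge lying near the bench's middle line, 220 mm long, 26 mm high; loose bystander; origin on the bench under its middle, own x along it
- cork_block: cork sanding block 90 x 45 x 32 mm near the bench's middle line; loose bystander; origin at the middle of its underside
- glue_jar: closed amber jar, 64 mm across, 85 mm tall, at the right; loose bystander; origin at the middle of its underside
- brush_cup: white cup 72 mm across, 90 mm tall, at the left; loose bystander; origin at the middle of its underside
Mind the look-alikes: they are no part of the job. Of the things like the tray, leave any that is purple; of the rest the smaller one is meant.

How it is judged:
By the outcome, as a careful person would: the job done as asked, in the order asked, and still so for the second after the job is handed in, while the arm keeps its last pose, push and grip.
It also fails if it takes over 69 s, if anything falls off the work surface, if the arm or the gripper's body presses on something with over 40 N, if the wrist force passes 120 N, or if a joint passes its speed limit or range.

ROBOT

A 6-joint arm with a two-finger parallel gripper is mounted at the origin on the work surface. World frame = base frame: x ahead of the robot, y to its left, z up, the work surface at z = 0. Lengths are in m, angles in rad, forces in N, time in s.
With the tool pointing down it reaches from about 0.3 to 0.775 m from the base axis. Payload 14.6 kg.
Tool frame: the origin (TCP) lies on the centre line of the jaws, within the pads' length; the fingertips stand 8 mm ahead of it and the grasp point (between the pads) lies 11 mm behind it; z points along the fingers, y is the direction in which the jaws open and shut (so a half turn about z gives the same grasp; the last joint's range is limited). The gripper opens to 85 mm and grips with 20 to 120 N. Pads are 22 mm wide; open, the fingers measure 114 mm over their backs; the gripper's body (76 mm by 85 mm) begins 54 mm behind the grasp point. The pads swing forward as they close: fully open they stand 13 mm farther back than shut.
Start: joints at [1.129, 0.3, 1.521, -0, 1.321, -0.067], TCP at [0.201, 0.512, 0.239] pointing down, gripper open.
Joint ranges: [-3.03, 3.03], [-0.79, 2.21], [0.23, 2.52], [-1.04, 4.18], [0, 3.07], [-2.55, 2.55]. Speed limits (rad/s): [2.22, 2.22, 2.57, 3.14, 3.14, 3.14].

INTERFACE

Orientations are given as a unit quaternion [x, y, z, w].
In Python, from bench import ctrl gives the robot as it stands.
- The arm moves only by the tool play_rows, never from a script. Its argument "rows" is a list of rows, each a list of 3 entries, a list of its own where there are three numbers: the shift along the tool's x, y, z in m, then the turn, a rotation vector about the tool's x, y, z in rad, then the opening, from 0 (shut) to 1 (fully open). A call has exactly 8 rows; each row is the pose to reach, as a shift and turn from the pose commanded when the call began, along the tool's axes at that moment; what a row does not reach only later rows make up. A row lasts 1/12 s, in which the tool goes at most 41.7 mm and 7.16 degrees, less where a joint would pass 70% of its speed; a pose out of reach is approached as far as the arm can. A call with a gripper value outside its range is refused whole. The fingers move at their own pace and stop on an object; "newtons" is the grip in N (left out, the last holds). Time passes only in rows, so rows that repeat a pose let the fingers close, or fill a call up. It gives the time, the measured TCP pose, the force and the opening at its end, in the units of the state.
- ctrl.state(): the state, without advancing time (a new reading comes with each control period).
- ctrl.read_camera(name): name is "side" or "top" or "wrist"; returns a dict with "pixels" (420x560x3 uint8, red, green, blue), "depth" (420x560 float32, m along the optical axis (not along the pixel's ray), 0 where there is no reading), "mtx" (3x3 intrinsics, pixels), "origin" and "rotation" of the camera in the world. Camera axes: x right, y up, looking along -z (the intrinsics and any distortion apply to the point x, -y, -z); pixel columns grow to the right and rows downward; lengths in m; the calibration is good to about 2 mm. A picture is of the moment at which its call begins.
- ctrl.sign_off(): hands the job in, once; it reports no verdict.
The state is a dict: "time_s": time; "qpos": joint angles; "dq": joint speeds; "joint_torque": joint torques, N m; "eef_pos": TCP position; "eef_rot": TCP orientation; "force": force on the tool from outside, world axes, zero at the start; "moment": the same for the moment, N m; "finger_gap": opening from 0.0 (shut) to 1.0 (fully open).
Only numpy, scipy, OpenCV 4.12 (cv2) and the standard library are available. Lean on these libraries where they do the work, as an engineer would, in place of code of your own. Each camera call takes 0.05 s, during which the arm holds its last target.

## Working session

There is one attempt and no reset: what is moved stays moved. The work goes in short steps, Python scripts to look and compute and a tool call to move; the robot and the scene stay as the last step left them, time stands still between calls to the robot, and variables do not carry over. Pictures are saved under pics/ and viewed, and the job is handed in when it is done.

Besides the shell and the picture viewer there is one more tool, called after ">>>" in YAML: its name, and indented under it one key for each argument. play_rows: Moves the arm, as the interface text tells. Its arguments: {"type":"object","properties":{"rows":{"type":"array","items":{"type":"array"}},"newtons":{"type":"number"}},"required":["rows"]}

```bash
mkdir -p pics; ls; python3 - <<'E'
from bench import ctrl
import cv2,numpy as np
print(ctrl.state())
for n in ["top","side","wrist"]:
    r=ctrl.read_camera(n)
    cv2.imwrite(f"pics/{n}0.png",r["pixels"][:,:,::-1]); print(n,r["mtx"],r["origin"],r["rotation"],r.keys())
    np.savez(f"{n}0.npz",**{k:v for k,v in r.items()})
E
```

```text
pics
{'time_s': 0.0, 'qpos': array([ 1.12939444e+00,  3.00472479e-01,  1.52156246e+00,  5.17980822e-06,
        1.32067288e+00, -6.65878593e-02]), 'dq': array([-0.00111343,  0.00060795,  0.0001663 ,  0.00032848,  0.00069798,
        0.00108918]), 'joint_torque': array([-2.38918074e-03, -5.43494833e+01, -3.61788225e+01, -1.63213745e-04,
        3.99114622e-03, -1.80441322e-05]), 'eef_pos': array([0.20126007, 0.51162788, 0.23872842]), 'eef_rot': array([ 1.86312542e-01,  9.82490369e-01, -5.39063845e-04, -1.42533968e-04]), 'force': array([-0.5252011 ,  0.06320138,  0.68934453]), 'moment': array([-0.07761709, -0.05918533, -0.01527009]), 'finger_gap': 0.9995650222410006}
top [[399.66348371   0.         276.58564122]
 [  0.         399.66348371 211.45817394]
 [  0.           0.           1.        ]] [0.40202234 0.01248824 1.16341241] [ 0.02338568 -0.03018713 -0.70171449  0.7114342 ] dict_keys(['pixels', 'depth', 'mtx', 'origin', 'rotation'])
side [[519.52813417   0.         288.51849657]
 [  0.         519.52813417 209.29077945]
 [  0.           0.           1.        ]] [0.45774033 0.99036631 1.18084554] [-0.00524162  0.3687612   0.92934423 -0.0175216 ] dict_keys(['pixels', 'depth', 'mtx', 'origin', 'rotation'])
wrist [[317.39811168   0.         282.85411007]
 [  0.         317.39811168 208.42447248]
 [  0.           0.           1.        ]] [0.12635609 0.54099438 0.37401601] [-0.13110377 -0.08853633  0.55605083  0.81595379] dict_keys(['pixels', 'depth', 'mtx', 'origin', 'rotation'])
```

View pics/top0.png

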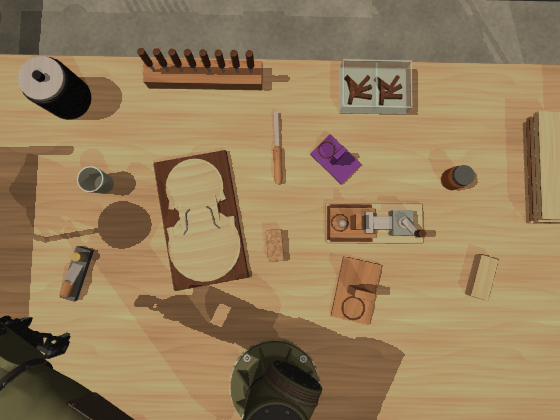

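View pics/side0.png

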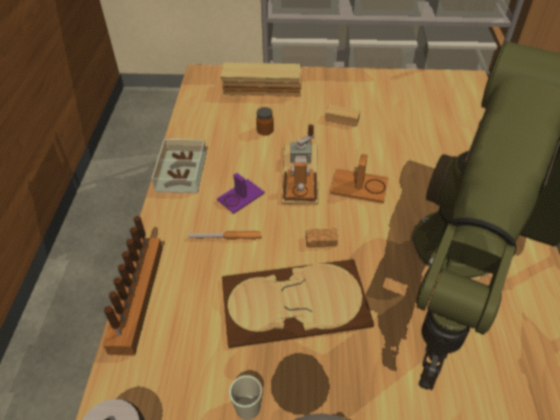

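View pics/wrist0.png

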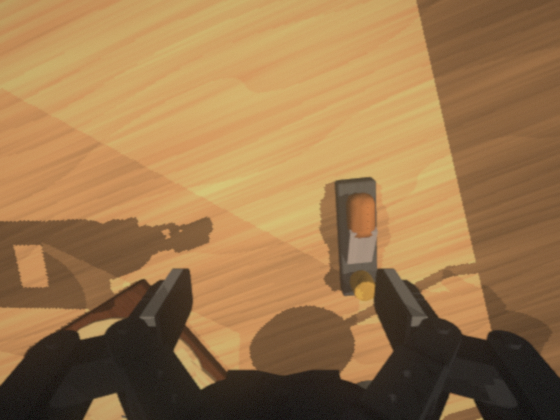

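```bash
cat > h.py <<'E'
import numpy as np,cv2
from scipy.spatial.transform import Rotation as R
def uv2ray(r,u,v):
    K=r["mtx"];x=(u-K[0,2])/K[0,0];y=(v-K[1,2])/K[1,1]
    return R.from_quat(r["rotation"]).apply([x,-y,-1.])
def onplane(r,u,v,z):
    d=uv2ray(r,u,v);o=r["origin"];return o+d*(z-o[2])/d[2]
def proj(r,p):
    c=R.from_quat(r["rotation"]).inv().apply(np.asarray(p)-r["origin"]);K=r["mtx"]
    return np.array([K[0,0]*c[0]/-c[2]+K[0,2],K[1,1]*-c[1]/-c[2]+K[1,2]])
def bydepth(r,u,v):
    return r["origin"]+uv2ray(r,u,v)*r["depth"][int(round(v)),int(round(u))]
def tri(r1,a,r2,b):
    d1=uv2ray(r1,*a);d2=uv2ray(r2,*b);o1,o2=r1["origin"],r2["origin"]
    s=np.linalg.lstsq(np.c_[d1,-d2],o2-o1,rcond=None)[0]
    p,q=o1+s[0]*d1,o2+s[1]*d2;return (p+q)/2,np.linalg.norm(p-q)
E
python3 - <<'E'
import numpy as np,cv2
t=np.load("top0.npz");s=np.load("side0.npz")
a=t["pixels"][190:335,305:445,::-1];cv2.imwrite("pics/c1.png",cv2.resize(a,None,fx=4,fy=4,interpolation=cv2.INTER_CUBIC))
a=s["pixels"][110:215,260:400,::-1];cv2.imwrite("pics/c2.png",cv2.resize(a,None,fx=5,fy=5,interpolation=cv2.INTER_CUBIC))
a=t["pixels"][140:300,140:260,::-1];cv2.imwrite("pics/c3.png",cv2.resize(a,None,fx=3,fy=3,interpolation=cv2.INTER_CUBIC))
E
```

```text
(no output)
```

View pics/c1.png

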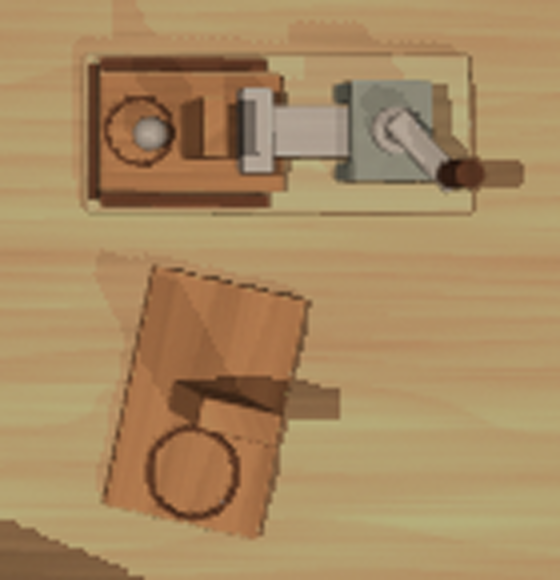

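View pics/c2.png

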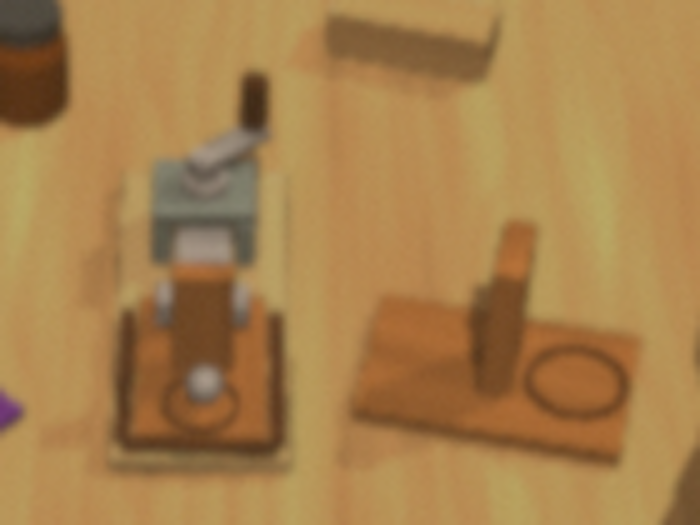

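View pics/c3.png

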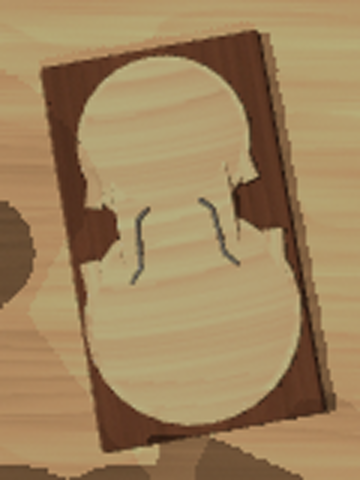

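```bash
python3 - <<'E'
from h import *
t=np.load("top0.npz");s=np.load("side0.npz")
T=lambda x,y:(305+(x+.5)/4-.5,190+(y+.5)/4-.5)
S=lambda x,y:(260+(x+.5)/5-.5,110+(y+.5)/5-.5)
for n,p,z in [("b1",(88,54),.015),("b2",(471,54),.015),("b3",(474,213),.015),("b4",(86,213),.015),("hub",(393,130),.095),("crank top",(460,173),.13),("handletopL",(207,128),.105),
 ("ht1",(203,98),.105),("ht4",(203,157),.105),("jawtip top-left",(243,88),.0475),("jawtip bl",(243,172),.0475),("gb1",(350,82),.063),("gb2",(433,80),.063),("gb3",(433,182),.063),("ring",(140,130),.028),("ball",(152,133),.037),("trayBL",(103,72),.025),("trayBL2",(103,192),.025)]:
    uv=T(*p);print(n,np.round(onplane(t,*uv,z),4),np.round(bydepth(t,*uv),4))
print(tri(t,T(460,173),s,S(255,75)),"crank top")
print(tri(t,T(393,130),s,S(205,178)),"hub")
# handle depth map: heights around
d=t["depth"];u0,v0=T(225,128)
for v in range(212,232,2):
    print(v,[int(1000*bydepth(t,u,v)[2]) for u in range(348,376)])
print("larger len", np.round([onplane(t,*T(*p),.01) for p in [(155,265),(310,300),(262,537),(103,502)]],3))
P=lambda x,y:(140+(x+.5)/3-.5,140+(y+.5)/3-.5)
c=np.array([onplane(t,*P(*p),.014) for p in [(42,68),(258,30),(328,410),(104,450)]]);print(np.round(c,3),c.mean(0),[np.linalg.norm(c[i]-c[i-1]) for i in range(4)])
for p in [(43,68),(258,30),(328,410),(104,450),(180,230)]: print(np.round(bydepth(t,*P(*p)),3))
E
```

```text
b1 [ 0.5155 -0.1423  0.015 ] [ 0.5157 -0.1426  0.0125]
b2 [ 0.5195 -0.42    0.015 ] [ 0.5207 -0.4243  0.0035]
b3 [ 0.4047 -0.4205  0.015 ] [ 0.4047 -0.4274 -0.0033]
b4 [ 0.4009 -0.1413  0.015 ] [ 4.009e-01 -1.433e-01 -1.000e-04]
hub [ 0.4593 -0.3366  0.095 ] [ 0.4596 -0.3387  0.0888]
crank top [ 0.4301 -0.3684  0.13  ] [ 0.4302 -0.3688  0.1292]
handletopL [ 0.4584 -0.2095  0.105 ] [ 0.4584 -0.2097  0.1037]
ht1 [ 0.4783 -0.2068  0.105 ] [ 0.479  -0.2089  0.0951]
ht4 [ 0.4391 -0.2068  0.105 ] [ 0.4405 -0.2151  0.0646]
jawtip top-left [ 0.4899 -0.2469  0.0475] [ 0.4901 -0.2474  0.0452]
jawtip bl [ 0.431  -0.2467  0.0475] [ 0.4314 -0.2506  0.0307]
gb1 [ 0.4939 -0.3176  0.063 ] [ 0.4948 -0.3207  0.0524]
gb2 [ 0.4961 -0.3752  0.063 ] [ 0.5003 -0.3927  0.0134]
gb3 [ 0.4255 -0.3744  0.063 ] [ 0.4251 -0.368   0.0811]
ring [ 0.4604 -0.1778  0.028 ] [ 0.4594 -0.1747  0.0463]
ball [ 0.4579 -0.1848  0.037 ] [ 0.4574 -0.183   0.0469]
trayBL [ 0.5017 -0.1517  0.025 ] [ 0.5017 -0.1517  0.0249]
trayBL2 [ 0.416 -0.152  0.025] [ 0.4161 -0.1527  0.0203]
(array([ 0.43101117, -0.36278515,  0.14560096]), n
[... 1116 characters left out ...]
[24, 26, 28, 43, 53, 74, 83, 95, 105, 102, 103, 104, 105, 103, 21, 23, 31, 44, 47, 51, 43, 43, 46, 42, 44, 45, 42, 45]
230 [23, 22, 20, 25, 24, 28, 26, 23, 23, 26, 25, 23, 21, 21, 26, 22, 30, 46, 47, 44, 49, 50, 46, 48, 48, 24, 22, 25]
larger len [[ 0.364 -0.192  0.01 ]
 [ 0.341 -0.303  0.01 ]
 [ 0.173 -0.268  0.01 ]
 [ 0.196 -0.155  0.01 ]]
[[0.627 0.361 0.014]
 [0.668 0.153 0.014]
 [0.303 0.078 0.014]
 [0.263 0.289 0.014]] [0.46528748 0.22011543 0.014     ] [np.float64(0.371359282190065), np.float64(0.21174873652898113), np.float64(0.37243598309806), np.float64(0.21460197094555986)]
[ 0.63   0.364 -0.002]
[ 0.671  0.155 -0.001]
[ 0.302  0.079 -0.   ]
[0.263 0.289 0.015]
[0.471 0.22  0.029]
```

```bash
python3 - <<'E'
from h import *
t=np.load("top0.npz");s=np.load("side0.npz")
def cloud(r,u0,u1,v0,v1):
    P=[];
    for v in range(v0,v1):
        for u in range(u0,u1):
            if r["depth"][v,u]>0: P.append(np.r_[bydepth(r,u,v),u,v])
    return np.array(P)
P=cloud(t,340,440,195,250)
def sh(n,m,z):
    Q=P[m]; uv=Q[:,3:].mean(0); print(n,len(Q),uv,np.round(onplane(t,*uv,z),4),"med z",np.median(Q[:,2]), "ext",np.ptp(Q[:,0]),np.ptp(Q[:,1]))
sh("handle",(P[:,2]>.1)&(P[:,2]<.12)&(P[:,3]<370),.105)
sh("crank top",(P[:,2]>.122)&(P[:,3]>400),.13)
sh("crank any",(P[:,2]>.1)&(P[:,3]>400),.12)
sh("gearbox",(P[:,2]>.056)&(P[:,2]<.07)&(P[:,3]>388),.063)
for v in range(208,238,1):
    print(v,' '.join('%3d'%(1000*bydepth(t,u,v)[2]) for u in range(388,428)))
E
```

```text
handle 88 [358.39772727 220.94318182] [ 0.4603 -0.2148  0.105 ] med z 0.10403869677448752 ext 0.037548988088502044 0.016112221855549808
crank top 52 [421.5 233. ] [ 0.4299 -0.3733  0.13  ] med z 0.12906716360283577 ext 0.015736837147632687 0.017996573749980205
crank any 70 [420.2        233.04285714] [ 0.43   -0.3736  0.12  ] med z 0.12818951463457207 ext 0.01616049462560304 0.019102948245148133
gearbox 374 [401.08823529 221.38502674] [ 0.463  -0.3421  0.063 ] med z 0.06243160881021592 ext 0.06732905566617603 0.05636649105584618
208  15  12  14  14  15   8  15  17  17  11  15  14  11  15  15  11  17  11  17  16  13  12  14  14  16  13  15  14  16  15  10  14  10  14   0   0   0  -1   0   0
209  15  18  14  11  14  12  11  17  13  14  14  17  14  12  11  19  14  12  12  14  12 1163  12  18  16  14  13  16  15  10  13  14  13  15   0   0   0   0   0   0
210  13  12  11  15  52  59  60  60  60  62  61  64  66  65  60  60  60  64  58  59  64  61  64  62  60  13  14  16   8  13  13  13  12  14  -1  -2  -2  -1   2  -3
211  15  28  38  43  60  59  60  60  60  62  64  66  64  61  60  61  64 
[... 3657 characters left out ...]
 116 126 126 129 130 128 128 130 131  -2  -3
234  15  20  33  42  52  60  64  63  63  58  62  61  63  64  59  64  64  64  64  62  62  61  60  59  82  87  94 105 111 114 123 128 130 130 126 131 129 132  -2   1
235  18  19  25  24  28  26  32  33  32  28  30  30  31  33  32  36  35  34  35  39  40  41  16  13  11  81  86  98 109 113 122 125 131 128 133 131 126 127   1  -3
236  14  19  16  13  11  11  17  12  13  14  14  13  13  15  16  14  15  12  12  15  13  10  13  10  12  14  83  93 105 108 112 122 131 128 129 129 128  -2   2   1
237  14  13   8  14  14  15  14  12  17  16  10  13  13  16   9  14  13  13  12  11  13  12  11  16  14  17  18  83  89  89  11  14  17  16  14   0   0  -1   0  -7
```

>>> play_rows:
  rows:
    - [[-0.033, -0.016, 0], [0, 0, 0.12], 1]
    - [[-0.066, -0.031, 0], [0, 0, 0.24], 1]
    - [[-0.099, -0.047, 0], [0, 0, 0.36], 1]
    - [[-0.132, -0.062, 0], [0, 0, 0.48], 1]
    - [[-0.165, -0.078, 0], [0, 0, 0.6], 1]
    - [[-0.198, -0.094, 0], [0, 0, 0.72], 1]
    - [[-0.231, -0.109, 0], [0, 0, 0.84], 1]
    - [[-0.264, -0.125, 0], [0, 0, 0.96], 1]
  newtons: 30

```text
time_s: 0.82
eef_pos: [0.4021, 0.2974, 0.2392]
eef_rot: [0.621, 0.784, -0.0, -0.0]
force: [0.5, 0.6, 0.6]
finger_gap: 0.996
```

```bash
cat >> h.py <<'E'
def rel(st,target,ydir=None):
    """shift in tool axes to world target; tool-z turn bringing tool y to world angle ydir; tilt fix as rotvec"""
    Rm=R.from_quat(st["eef_rot"]); sh=Rm.inv().apply(np.asarray(target)-st["eef_pos"])
    rv=None
    if ydir is not None:
        y=np.array([np.cos(ydir),np.sin(ydir),0]);z=np.array([0,0,-1.]);x=np.cross(y,z)
        rv=(Rm.inv()*R.from_matrix(np.c_[x,y,z])).as_rotvec()
    return np.round(sh,4),None if rv is None else np.round(rv,4)
E
python3 - <<'E'
from h import *
from bench import ctrl
s=ctrl.state();print(s["time_s"],s["eef_pos"],s["qpos"],s["force"])
print(rel(s,[.44,-.06,.22],-1.557),rel(s,[.430,-.373,.2],-1.557))
E
```

```text
0.8167 [0.40214617 0.297351   0.2392416 ] [5.63438240e-01 1.88776065e-01 1.65926609e+00 1.26908586e-05
 1.29364647e+00 3.33263320e-01] [0.51580971 0.57032601 0.58319444]
(array([-0.3566, -0.0447,  0.0193]), array([-1.0000e-04,  1.0000e-04,  1.7872e+00])) (array([-0.659 , -0.1258,  0.0393]), array([-1.0000e-04,  1.0000e-04,  1.7872e+00]))
```

>>> play_rows:
  rows:
    - [[-0.04, -0.008, 0.002], [0, 0, 0.12], 1]
    - [[-0.08, -0.015, 0.005], [0, 0, 0.24], 1]
    - [[-0.12, -0.023, 0.007], [0, 0, 0.36], 1]
    - [[-0.16, -0.03, 0.01], [0, 0, 0.48], 1]
    - [[-0.2, -0.038, 0.012], [0, 0, 0.6], 1]
    - [[-0.24, -0.046, 0.015], [0, 0, 0.72], 1]
    - [[-0.28, -0.053, 0.017], [0, 0, 0.84], 1]
    - [[-0.32, -0.06, 0.02], [0, 0, 0.96], 1]

```text
time_s: 1.48
eef_pos: [0.4173, -0.0282, 0.2194]
eef_rot: [0.913, 0.408, 0.0, 0.0]
force: [1.0, 0.7, 0.2]
finger_gap: 1.0
```

```bash
python3 - <<'E'
from h import *
from bench import ctrl
s=ctrl.state();print(s["time_s"],s["eef_pos"],s["qpos"],s["force"])
print(rel(s,[.430,-.373,.2],-1.557))
E
```

```text
1.4833 [ 0.41730659 -0.02822716  0.21940649] [-1.55173458e-01  2.09629366e-02  1.89303533e+00  3.29351558e-05
  1.22707256e+00  5.74643265e-01] [1.02029617 0.74225939 0.17069602]
(array([-0.2485,  0.2393,  0.0194]), array([ 3.000e-04, -5.000e-04,  8.272e-01]))
```

>>> play_rows:
  rows:
    - [[-0.028, 0.027, 0.002], [0, 0, 0.1], 1]
    - [[-0.056, 0.054, 0.005], [0, 0, 0.2], 1]
    - [[-0.084, 0.081, 0.007], [0, 0, 0.31], 1]
    - [[-0.112, 0.108, 0.01], [0, 0, 0.41], 1]
    - [[-0.14, 0.135, 0.012], [0, 0, 0.52], 1]
    - [[-0.168, 0.162, 0.015], [0, 0, 0.62], 1]
    - [[-0.2, 0.193, 0.017], [0, 0, 0.73], 1]
    - [[-0.226, 0.218, 0.018], [0, 0, 0.827], 1]

```text
time_s: 2.15
eef_pos: [0.4308, -0.3422, 0.2008]
eef_rot: [1.0, 0.007, -0.0, -0.0]
force: [1.4, 0.5, 0.3]
finger_gap: 1.0
```

```bash
python3 - <<'E'
from h import *
from bench import ctrl
r=ctrl.read_camera("wrist");np.savez("wrist1.npz",**r);cv2.imwrite("pics/wrist1.png",r["pixels"][:,:,::-1])
s=ctrl.state();print(s["time_s"],s["eef_pos"],s["qpos"],s["force"])
print(rel(s,[.430,-.373,.106],-1.557))
E
```

```text
2.2 [ 0.43046307 -0.34732856  0.20033562] [-7.44636019e-01  3.40845179e-01  1.56033887e+00 -1.23271107e-03
  1.24003755e+00  8.22399811e-01] [-2.39162876 -4.38337104 -0.96048198]
(array([-0.0005,  0.0256,  0.0944]), array([ 0.0011,  0.0005, -0.0096]))
```

View pics/wrist1.png

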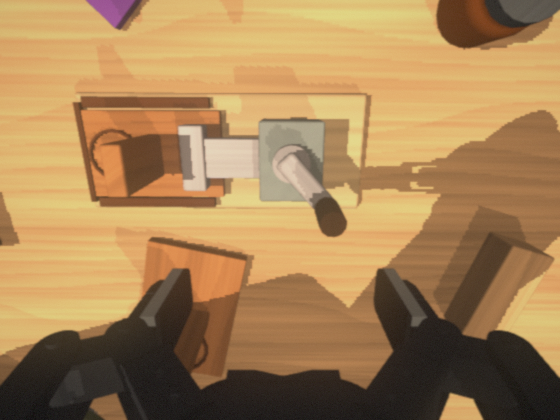

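```bash
python3 - <<'E'
from h import *
r=np.load("wrist1.npz")
print(r["origin"])
for p in [[.430,-.373,.13],[.430,-.373,.092],[.461,-.3465,.09],[.4603,-.2148,.105]]: print(p,proj(r,p))
m=r["depth"]
P=np.array([np.r_[bydepth(r,u,v),u,v] for v in range(180,245) for u in range(290,360) if m[v,u]>0])
Q=P[(P[:,2]>.123)&(P[:,2]<.136)];print(len(Q),Q.mean(0),Q.min(0),Q.max(0))
P=np.array([np.r_[bydepth(r,u,v),u,v] for v in range(125,215) for u in range(80,170) if m[v,u]>0])
Q=P[(P[:,2]>.1)&(P[:,2]<.11)];print(len(Q),Q.mean(0),Q.min(0),Q.max(0))
E
```

```text
[ 0.51052961 -0.34121837  0.33600699]
[0.43, -0.373, 0.13] [326.83720388 226.60223476]
[0.43, -0.373, 0.092] [320.65540864 209.41345673]
[0.461, -0.3465, 0.09] [288.6584201  170.69150028]
[0.4603, -0.2148, 0.105] [110.82902641 173.19681252]
655 [ 4.33196557e-01 -3.76191759e-01  1.29872154e-01  3.31687023e+02
  2.22274809e+02] [ 4.22576657e-01 -3.86473451e-01  1.23054430e-01  3.18000000e+02
  2.08000000e+02] [ 4.41605584e-01 -3.66999935e-01  1.32320232e-01  3.46000000e+02
  2.36000000e+02]
1274 [ 4.62750925e-01 -2.18106633e-01  1.05053634e-01  1.14720565e+02
  1.69768446e+02] [ 4.41484820e-01 -2.25530589e-01  1.00013761e-01  9.90000000e+01
  1.43000000e+02] [ 4.81682549e-01 -2.08622610e-01  1.08314905e-01  1.30000000e+02
  1.97000000e+02]
```

>>> play_rows:
  rows:
    - [[0, 0.013, 0.01], [0, 0, 0], 1]
    - [[0, 0.026, 0.03], [0, 0, -0.005], 1]
    - [[0, 0.026, 0.05], [0, 0, -0.01], 1]
    - [[0, 0.026, 0.06], [0, 0, -0.01], 1]
    - [[0, 0.026, 0.06], [0, 0, -0.01], 1]
    - [[0, 0.026, 0.06], [0, 0, -0.01], 1]
    - [[0, 0.026, 0.06], [0, 0, -0.01], 1]
    - [[0, 0.026, 0.06], [0, 0, -0.01], 1]

```text
time_s: 2.87
eef_pos: [0.4323, -0.3661, 0.1426]
eef_rot: [1.0, 0.015, 0.001, 0.001]
force: [-0.0, -0.3, 0.2]
finger_gap: 0.997
```

```bash
python3 - <<'E'
from h import *
from bench import ctrl
r=ctrl.read_camera("wrist");np.savez("wrist2.npz",**r);cv2.imwrite("pics/wrist2.png",r["pixels"][:,:,::-1])
s=ctrl.state();print(s["time_s"],s["eef_pos"],s["qpos"],s["force"])
print(rel(s,[.431,-.374,.106],-1.557))
for p in [[.431,-.374,.13]]: print(p,proj(r,p))
m=r["depth"]
P=np.array([np.r_[bydepth(r,u,v),u,v] for v in range(0,420) for u in range(150,420) if m[v,u]>.17])
Q=P[(P[:,2]>.125)&(P[:,2]<.134)];print(len(Q),Q.mean(0),Q.min(0),Q.max(0))
E
```

```text
2.9167 [ 0.43227362 -0.36608543  0.14246345] [-7.67330617e-01  4.31042481e-01  1.57904007e+00 -2.12512680e-05
  1.12972697e+00  7.73356712e-01] [ 0.16019228  0.06322177 -0.15079694]
(array([-0.0016,  0.0078,  0.0365]), array([ 0.0013, -0.0012,  0.0163]))
[0.431, -0.374, 0.13] [297.56417236 268.00875486]<stdin>:9: RuntimeWarning: Mean of empty slice.
  ret = um.true_divide(
Traceback (most recent call last):
ValueError: zero-size array to reduction operation minimum which has no identity
```

View pics/wrist2.png

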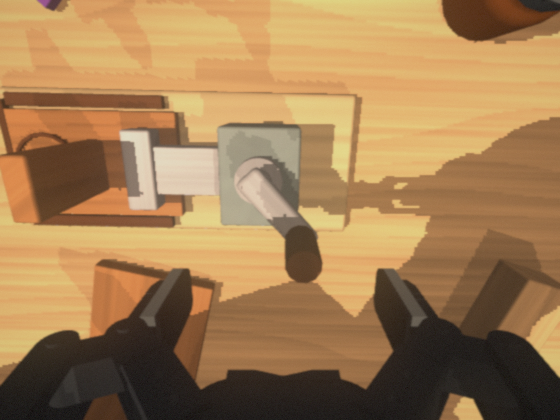

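```bash
python3 - <<'E'
from h import *
r=np.load("wrist2.npz")
print(onplane(r,303.5,263,.13),bydepth(r,303,263),onplane(r,256,180,.09),onplane(r,256,172,.075))
E
```

```text
[ 0.43400447 -0.37695314  0.13      ] [ 0.43415224 -0.3766672   0.13029563] [ 0.46806065 -0.34900209  0.09      ] [ 0.46987486 -0.34781698  0.075     ]
```

>>> play_rows:
  rows:
    - [[0, 0.009, 0.01], [0, 0, 0.016], 1]
    - [[0, 0.009, 0.024], [0, 0, 0.016], 1]
    - [[0, 0.009, 0.037], [0, 0, 0.016], 1]
    - [[0, 0.009, 0.037], [0, 0, 0.016], 1]
    - [[0, 0.009, 0.037], [0, 0, 0.016], 0.5]
    - [[0, 0.009, 0.037], [0, 0, 0.016], 0.3]
    - [[0, 0.009, 0.037], [0, 0, 0.016], 0.1]
    - [[0, 0.009, 0.037], [0, 0, 0.016], 0]
  newtons: 20

```text
time_s: 3.58
eef_pos: [0.4324, -0.3753, 0.105]
eef_rot: [1.0, 0.007, 0.0, 0.0]
force: [-0.4, -0.4, -0.2]
finger_gap: 0.448
```

>>> play_rows:
  rows:
    - [[0, 0, 0], [0, 0, 0], 0]
    - [[0, 0, 0], [0, 0, 0], 0]
    - [[0, 0, 0], [0, 0, 0], 0]
    - [[0, 0, 0], [0, 0, 0], 0]
    - [[0, 0, 0], [0, 0, 0], 0]
    - [[0, 0, 0], [0, 0, 0], 0]
    - [[0, 0, 0], [0, 0, 0], 0]
    - [[0, 0, 0], [0, 0, 0], 0]

```text
time_s: 4.25
eef_pos: [0.4323, -0.3753, 0.1048]
eef_rot: [1.0, 0.007, 0.0, 0.0]
force: [-2.1, -0.8, 5.9]
finger_gap: 0.229
```

```bash
python3 - <<'E'
from h import *
from bench import ctrl
r=ctrl.read_camera("wrist");cv2.imwrite("pics/wrist3.png",r["pixels"][:,:,::-1])
r=ctrl.read_camera("top");np.savez("top3.npz",**r);cv2.imwrite("pics/top3.png",cv2.resize(r["pixels"][150:300,305:455,::-1],None,fx=4,fy=4))
s=ctrl.state();print(s)
E
```

```text
{'time_s': 4.35, 'qpos': array([-7.78887746e-01,  4.91191649e-01,  1.58812722e+00, -2.35317551e-04,
        1.06133524e+00,  7.78262578e-01]), 'dq': array([-1.02138544e-03, -1.68255564e-03, -6.90700074e-04, -6.08716026e-04,
        3.83240962e-05, -2.72629970e-04]), 'joint_torque': array([ 9.96204503e-01, -5.74189675e+01, -2.99642783e+01,  3.59859802e-01,
       -2.13861340e-01,  1.01546244e-03]), 'eef_pos': array([ 0.43224669, -0.37529665,  0.10484078]), 'eef_rot': array([9.99976215e-01, 6.88028108e-03, 2.59047540e-04, 4.04556805e-04]), 'force': array([-1.43220083, -0.71580689,  5.58540535]), 'moment': array([-1.09723174e-01,  2.62662582e-01, -4.39130308e-05]), 'finger_gap': 0.22745597111367002}
```

View pics/wrist3.png

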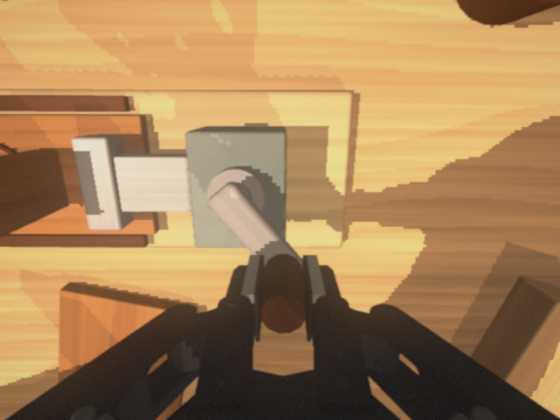

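View pics/top3.png

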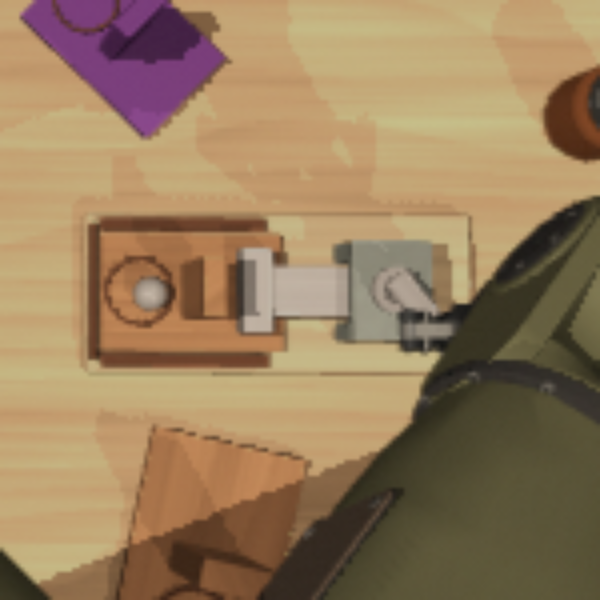

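```bash
cat > tab.py <<'E'
import sys,math
a0=float(sys.argv[1]);step=math.radians(float(sys.argv[2]));r=float(sys.argv[3]) if len(sys.argv)>3 else .042
print([[round(r*(math.cos(a0)-math.cos(a0+k*step)),4),round(r*(math.sin(a0+k*step)-math.sin(a0)),4)] for k in range(1,9)])
E
python3 tab.py .7 7.5
```

```text
[[0.0038, 0.004], [0.0081, 0.0074], [0.0128, 0.0102], [0.0178, 0.0124], [0.0231, 0.014], [0.0285, 0.0148], [0.034, 0.0149], [0.0395, 0.0143]]
```

>>> play_rows:
  rows:
    - [[0.004, 0.004, -0.001], [0, 0, 0], 0]
    - [[0.008, 0.0075, -0.001], [0, 0, 0], 0]
    - [[0.013, 0.01, -0.001], [0, 0, 0], 0]
    - [[0.018, 0.0125, -0.001], [0, 0, 0], 0]
    - [[0.023, 0.014, -0.001], [0, 0, 0], 0]
    - [[0.0285, 0.015, -0.001], [0, 0, 0], 0]
    - [[0.034, 0.015, -0.001], [0, 0, 0], 0]
    - [[0.0395, 0.0145, -0.001], [0, 0, 0], 0]

```text
time_s: 5.02
eef_pos: [0.4722, -0.3898, 0.105]
eef_rot: [1.0, 0.007, 0.0, 0.001]
force: [-2.1, -4.3, -3.5]
finger_gap: 0.224
```

```bash
python3 - <<'E'
from h import *
from bench import ctrl
s=ctrl.state();print(s["time_s"],s["eef_pos"],s["force"],s["moment"],s["finger_gap"])
E
python3 tab.py 1.747 12
```

```text
5.0167 [ 0.47220507 -0.38983853  0.10503967] [-2.14105068 -4.34254993 -3.50746113] [-0.77946238  0.22691818 -0.00783902] 0.22419397025486104
[[0.0084, -0.0024], [0.0162, -0.0066], [0.0229, -0.0122], [0.0283, -0.0192], [0.0321, -0.0271], [0.0342, -0.0356], [0.0345, -0.0443], [0.033, -0.053]]
```

>>> play_rows:
  rows:
    - [[0.0085, -0.0025, 0], [0, 0, 0], 0]
    - [[0.016, -0.0065, 0], [0, 0, 0], 0]
    - [[0.023, -0.012, 0], [0, 0, 0], 0]
    - [[0.0285, -0.019, 0], [0, 0, 0], 0]
    - [[0.032, -0.027, 0], [0, 0, 0], 0]
    - [[0.034, -0.0355, 0], [0, 0, 0], 0]
    - [[0.0345, -0.0445, 0], [0, 0, 0], 0]
    - [[0.033, -0.053, 0], [0, 0, 0], 0]

```text
time_s: 5.68
eef_pos: [0.5043, -0.3346, 0.105]
eef_rot: [1.0, 0.007, -0.0, -0.0]
force: [-3.1, -3.9, -4.1]
finger_gap: 0.226
```

```bash
python3 - <<'E'
from h import *
from bench import ctrl
s=ctrl.state();print(s["time_s"],s["eef_pos"],s["force"],s["moment"],s["finger_gap"])
E
python3 tab.py 3.4225 12
```

```text
5.6833 [ 0.50434169 -0.33457058  0.10498982] [-3.09770394 -3.93322734 -4.10942183] [-0.63574845  0.45211568 -0.04553288] 0.2263594691113399
[[-0.0033, -0.0081], [-0.0082, -0.0154], [-0.0146, -0.0215], [-0.022, -0.0261], [-0.0303, -0.0291], [-0.039, -0.0303], [-0.0477, -0.0297], [-0.0562, -0.0273]]
```

>>> play_rows:
  rows:
    - [[-0.0035, -0.008, 0], [0, 0, 0], 0]
    - [[-0.0085, -0.0155, 0], [0, 0, 0], 0]
    - [[-0.0145, -0.0215, 0], [0, 0, 0], 0]
    - [[-0.022, -0.026, 0], [0, 0, 0], 0]
    - [[-0.0305, -0.029, 0], [0, 0, 0], 0]
    - [[-0.039, -0.0305, 0], [0, 0, 0], 0]
    - [[-0.0475, -0.0295, 0], [0, 0, 0], 0]
    - [[-0.056, -0.0275, 0], [0, 0, 0], 0]

```text
time_s: 6.35
eef_pos: [0.4475, -0.3096, 0.1052]
eef_rot: [1.0, 0.007, 0.001, 0.001]
force: [11.6, -20.8, -15.9]
finger_gap: 0.226
```

```bash
python3 - <<'E'
from h import *
from bench import ctrl
s=ctrl.state();print(s["time_s"],s["eef_pos"],s["force"],s["moment"],s["finger_gap"])
E
python3 tab.py 5.098 12
python3 tab.py 6.773 12
python3 tab.py 8.449 12
```

```text
6.35 [ 0.44746079 -0.30963682  0.10521346] [ 11.55931871 -20.7632449  -15.85745412] [-3.18248831 -1.87005063  0.00917833] 0.2255568465266785
[[-0.0077, 0.0041], [-0.0145, 0.0098], [-0.0199, 0.0167], [-0.0237, 0.0246], [-0.0258, 0.0331], [-0.0261, 0.0419], [-0.0246, 0.0506], [-0.0213, 0.0587]]
[[0.0049, 0.0073], [0.0112, 0.0134], [0.0187, 0.018], [0.0269, 0.021], [0.0356, 0.0222], [0.0444, 0.0216], [0.0528, 0.0192], [0.0606, 0.015]]
[[0.0067, -0.0057], [0.0121, -0.0126], [0.0159, -0.0205], [0.0181, -0.029], [0.0184, -0.0378], [0.0168, -0.0464], [0.0135, -0.0546], [0.0086, -0.0618]]
```

>>> play_rows:
  rows:
    - [[-0.007, 0.0055, 0], [0, 0, 0], 0]
    - [[-0.0135, 0.0115, 0], [0, 0, 0], 0]
    - [[-0.019, 0.0182, 0], [0, 0, 0], 0]
    - [[-0.0227, 0.026, 0], [0, 0, 0], 0]
    - [[-0.0248, 0.0345, 0], [0, 0, 0], 0]
    - [[-0.025, 0.0432, 0], [0, 0, 0], 0]
    - [[-0.0236, 0.052, 0], [0, 0, 0], 0]
    - [[-0.0203, 0.06, 0], [0, 0, 0], 0]

```text
time_s: 7.02
eef_pos: [0.4283, -0.3699, 0.1052]
eef_rot: [1.0, 0.007, -0.0, -0.0]
force: [3.4, 5.4, -5.1]
finger_gap: 0.226
```

```bash
python3 - <<'E'
from h import *
from bench import ctrl
s=ctrl.state();print(s["time_s"],s["eef_pos"],s["force"],s["moment"],s["finger_gap"])
r=ctrl.read_camera("wrist");cv2.imwrite("pics/wrist4.png",r["pixels"][:,:,::-1]);np.savez("wrist4.npz",**r)
E
```

```text
7.0167 [ 0.42830764 -0.36991353  0.10515278] [ 3.42648549  5.40289561 -5.08825929] [ 0.97769066 -0.57693786 -0.02196151] 0.22622608418450033
```

View pics/wrist4.png

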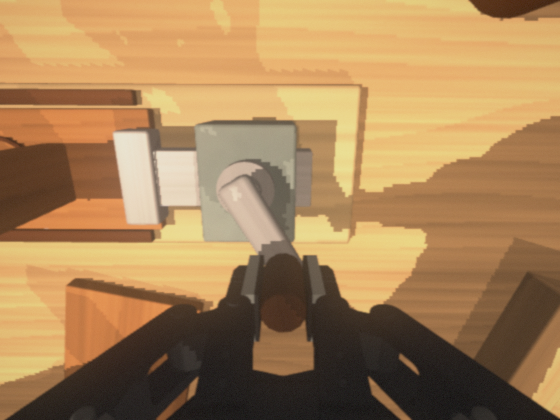

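>>> play_rows:
  rows:
    - [[0.005, 0.0073, 0], [0, 0, 0], 0]
    - [[0.0112, 0.0134, 0], [0, 0, 0], 0]
    - [[0.0187, 0.018, 0], [0, 0, 0], 0]
    - [[0.027, 0.021, 0], [0, 0, 0], 0]
    - [[0.0356, 0.0222, 0], [0, 0, 0], 0]
    - [[0.0444, 0.0216, 0], [0, 0, 0], 0]
    - [[0.0528, 0.0192, 0], [0, 0, 0], 0]
    - [[0.0606, 0.015, 0], [0, 0, 0], 0]

```text
time_s: 7.73
eef_pos: [0.4892, -0.3829, 0.105]
eef_rot: [1.0, 0.007, -0.001, -0.001]
force: [-9.3, 8.3, 0.5]
finger_gap: 0.229
```

>>> play_rows:
  rows:
    - [[0.0067, -0.0057, 0], [0, 0, 0], 0]
    - [[0.012, -0.0126, 0], [0, 0, 0], 0]
    - [[0.0159, -0.0205, 0], [0, 0, 0], 0]
    - [[0.018, -0.029, 0], [0, 0, 0], 0]
    - [[0.0184, -0.0378, 0], [0, 0, 0], 0]
    - [[0.0168, -0.0464, 0], [0, 0, 0], 0]
    - [[0.0135, -0.0546, 0], [0, 0, 0], 0]
    - [[0.0086, -0.0618, 0], [0, 0, 0], 0]

```text
time_s: 8.4
eef_pos: [0.4968, -0.3214, 0.1051]
eef_rot: [1.0, 0.007, -0.0, 0.001]
force: [-2.0, -5.7, -5.8]
finger_gap: 0.23
```

```bash
python3 - <<'E'
from h import *
from bench import ctrl
s=ctrl.state();print(s["time_s"],s["eef_pos"],s["force"],s["moment"],s["finger_gap"])
E
python3 tab.py 10.124 12
python3 tab.py 11.799 12
python3 tab.py 13.475 6.5
```

```text
8.4 [ 0.49683461 -0.32144179  0.10514781] [-2.04858558 -5.66041251 -5.75784533] [-0.7300768   0.39059217 -0.00287022] 0.22967860871678547
[[-0.0063, -0.0061], [-0.0138, -0.0107], [-0.022, -0.0137], [-0.0307, -0.0149], [-0.0395, -0.0143], [-0.0479, -0.0119], [-0.0557, -0.0078], [-0.0624, -0.0021]]
[[-0.0054, 0.0069], [-0.0092, 0.0148], [-0.0114, 0.0233], [-0.0117, 0.0321], [-0.0101, 0.0408], [-0.0068, 0.0489], [-0.0019, 0.0562], [0.0044, 0.0623]]
[[0.0039, 0.0027], [0.0081, 0.005], [0.0125, 0.0067], [0.0171, 0.008], [0.0218, 0.0087], [0.0266, 0.0089], [0.0313, 0.0085], [0.036, 0.0076]]
```

>>> play_rows:
  rows:
    - [[-0.0063, -0.006, 0], [0, 0, 0], 0]
    - [[-0.0137, -0.0104, 0], [0, 0, 0], 0]
    - [[-0.022, -0.0132, 0], [0, 0, 0], 0]
    - [[-0.0307, -0.0143, 0], [0, 0, 0], 0]
    - [[-0.0393, -0.0138, 0], [0, 0, 0], 0]
    - [[-0.0477, -0.0114, 0], [0, 0, 0], 0]
    - [[-0.0555, -0.0074, 0], [0, 0, 0], 0]
    - [[-0.062, -0.0018, 0], [0, 0, 0], 0]

```text
time_s: 9.07
eef_pos: [0.4341, -0.3198, 0.1051]
eef_rot: [1.0, 0.007, -0.001, -0.001]
force: [-0.8, 4.8, -3.0]
finger_gap: 0.228
```

>>> play_rows:
  rows:
    - [[-0.0054, 0.0069, 0], [0, 0, 0], 0]
    - [[-0.0092, 0.0148, 0], [0, 0, 0], 0]
    - [[-0.0114, 0.0233, 0], [0, 0, 0], 0]
    - [[-0.0117, 0.032, 0], [0, 0, 0], 0]
    - [[-0.01, 0.0408, 0], [0, 0, 0], 0]
    - [[-0.0068, 0.0489, 0], [0, 0, 0], 0]
    - [[-0.002, 0.056, 0], [0, 0, 0], 0]
    - [[0.0044, 0.0622, 0], [0, 0, 0], 0]

```text
time_s: 9.73
eef_pos: [0.4405, -0.3831, 0.1051]
eef_rot: [1.0, 0.007, -0.0, -0.0]
force: [1.6, 6.8, -4.3]
finger_gap: 0.225
```

```bash
python3 - <<'E'
from h import *
from bench import ctrl
s=ctrl.state();print(s["time_s"],s["eef_pos"],s["force"],s["moment"],s["finger_gap"])
r=ctrl.read_camera("wrist");cv2.imwrite("pics/wrist5.png",r["pixels"][:,:,::-1]);np.savez("wrist5.npz",**r)
E
```

```text
9.7333 [ 0.44053421 -0.38311862  0.10513184] [ 1.63986753  6.75578344 -4.26123609] [ 1.29397804 -0.27692945 -0.03250522] 0.22514763381145103
```

View pics/wrist5.png

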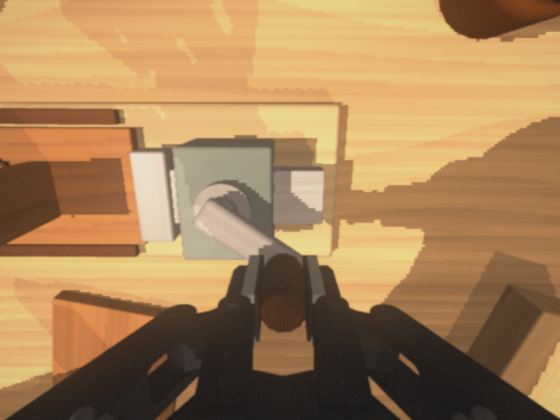

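>>> play_rows:
  rows:
    - [[0.004, 0.0027, 0], [0, 0, 0], 0]
    - [[0.008, 0.005, 0], [0, 0, 0], 0]
    - [[0.0125, 0.0067, 0], [0, 0, 0], 0]
    - [[0.017, 0.008, 0], [0, 0, 0], 0]
    - [[0.0218, 0.0087, 0], [0, 0, 0], 0]
    - [[0.0266, 0.0089, 0], [0, 0, 0], 0]
    - [[0.0313, 0.0085, 0], [0, 0, 0], 0]
    - [[0.036, 0.0076, 0], [0, 0, 0], 0]

```text
time_s: 10.45
eef_pos: [0.4764, -0.389, 0.1051]
eef_rot: [1.0, 0.007, -0.0, -0.001]
force: [-4.8, 7.1, -1.6]
finger_gap: 0.226
```

```bash
python3 - <<'E'
from h import *
from bench import ctrl
s=ctrl.state();print(s["time_s"],s["eef_pos"],s["force"],s["moment"],s["finger_gap"])
p=s["eef_pos"]
Q=np.array([(.4722,-.3898),(.5043,-.3346),(.4283,-.3699),(.4892,-.3829),(.4968,-.3214),(.4341,-.3198),(.4405,-.3831),p[:2]])
c=np.linalg.lstsq(np.c_[2*Q,np.ones(8)],(Q**2).sum(1),rcond=None)[0];print(c[:2],np.sqrt(c[2]+c[0]**2+c[1]**2))
d=p[:2]-c[:2];print("angle",np.arctan2(-d[1],-d[0])-.014+4*np.pi)
E
python3 tab.py 14.38 2
```

```text
10.45 [ 0.47641248 -0.38902301  0.10512015] [-4.80396717  7.14055017 -1.64407715] [1.42476801 0.72119813 0.04052031] 0.2261429952176827
[ 0.46466252 -0.34861314] 0.04206473522250547
angle 14.406134013675588
[[0.0014, -0.0004], [0.0028, -0.0008], [0.0042, -0.0013], [0.0056, -0.0018], [0.0069, -0.0024], [0.0083, -0.003], [0.0096, -0.0037], [0.0108, -0.0044]]
```

>>> play_rows:
  rows:
    - [[0.0014, -0.0004, 0], [0, 0, 0], 0]
    - [[0.0028, -0.0008, 0], [0, 0, 0], 0]
    - [[0.0035, -0.001, 0], [0, 0, 0], 0]
    - [[0.004, -0.0012, 0], [0, 0, 0], 0]
    - [[0.0045, -0.0014, 0], [0, 0, 0], 0]
    - [[0.0045, -0.0014, 0], [0, 0, 0], 0]
    - [[0.0045, -0.0014, 0], [0, 0, 0], 0]
    - [[0.0045, -0.0014, 0], [0, 0, 0], 0]

```text
time_s: 11.12
eef_pos: [0.4801, -0.3878, 0.1051]
eef_rot: [1.0, 0.007, -0.001, -0.001]
force: [-8.1, 6.3, -1.7]
finger_gap: 0.231
```

>>> play_rows:
  rows:
    - [[0.0007, -0.0002, 0], [0, 0, 0], 0]
    - [[0.0014, -0.0005, 0], [0, 0, 0], 0]
    - [[0.0014, -0.0005, 0], [0, 0, 0], 0]
    - [[0.0014, -0.0005, 0], [0, 0, 0], 0]
    - [[0.0014, -0.0005, 0], [0, 0, 0], 0]
    - [[0.0014, -0.0005, 0], [0, 0, 0], 0]
    - [[0.0014, -0.0005, 0], [0, 0, 0], 0]
    - [[0.0014, -0.0005, 0], [0, 0, 0], 0]

```text
time_s: 11.78
eef_pos: [0.4804, -0.3877, 0.105]
eef_rot: [1.0, 0.007, -0.002, -0.001]
force: [-17.6, 3.9, 2.0]
finger_gap: 0.226
```

```bash
python3 - <<'E'
from h import *
from bench import ctrl
s=ctrl.state();print(s["time_s"],s["eef_pos"],s["force"],s["moment"],s["finger_gap"])
d=s["eef_pos"][:2]-[.46466,-.34861];print("angle",np.arctan2(-d[1],-d[0])-.014+4*np.pi)
r=ctrl.read_camera("top");cv2.imwrite("pics/top6.png",cv2.resize(r["pixels"][180:260,305:455,::-1],None,fx=5,fy=5,interpolation=cv2.INTER_CUBIC));np.savez("top6.npz",**r)
E
```

```text
11.7833 [ 0.48035164 -0.38770062  0.10502867] [-17.60528084   3.87848498   1.99188884] [ 0.6346999   2.85930243 -0.04493414] 0.2256183746791157
angle 14.50489436342785
```

View pics/top6.png

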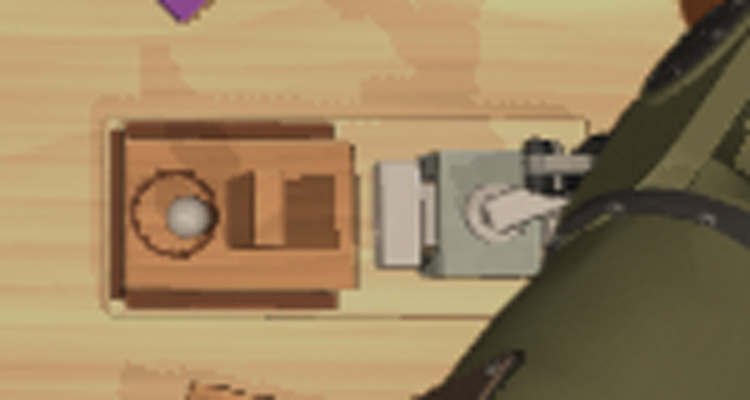

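>>> play_rows:
  rows:
    - [[-0.0008, 0.0003, 0], [0, 0, 0], 0]
    - [[-0.0008, 0.0003, 0], [0, 0, 0], 0.3]
    - [[-0.0008, 0.0003, 0], [0, 0, 0], 0.6]
    - [[-0.0008, 0.0003, 0], [0, 0, 0], 0.8]
    - [[-0.0008, 0.0003, 0], [0, 0, 0], 0.8]
    - [[-0.0008, 0.0003, -0.02], [0, 0, 0], 0.8]
    - [[-0.0008, 0.0003, -0.055], [0, 0, 0], 0.8]
    - [[-0.0008, 0.0003, -0.09], [0, 0, 0], 0.8]

```text
time_s: 12.5
eef_pos: [0.4811, -0.3877, 0.1958]
eef_rot: [1.0, 0.007, -0.001, -0.001]
force: [0.2, -0.3, -0.6]
finger_gap: 0.795
```

```bash
python3 - <<'E'
from h import *
t=np.load("top0.npz")
im=t["pixels"][140:300,140:260,::-1].copy()
big=cv2.resize(im,None,fx=4,fy=4,interpolation=cv2.INTER_CUBIC)
hsv=cv2.cvtColor(big,cv2.COLOR_BGR2HSV)
Pm=lambda x,y:(140+(x+.5)/4-.5,140+(y+.5)/4-.5)
# board frame
c=np.array([onplane(t,140+(x+.5)/3-.5,140+(y+.5)/3-.5,.014)[:2] for x,y in [(42,68),(258,30),(328,410),(104,450)]])
m=c.mean(0);ax=(c[0]+c[1]-c[2]-c[3]);ax/=np.linalg.norm(ax);ay=np.array([-ax[1],ax[0]])
print(m,ax,np.arctan2(ax[1],ax[0]))
# project grid in board frame at z=.027 -> rectified picture, 1 px = .5mm
L,W=400,240
G=np.zeros((L*2,W*2,3),np.uint8)
mx=np.zeros((L*2,W*2),np.float32);my=mx.copy()
for i in range(L*2):
    for j in range(W*2):
        p=m+ax*((L-i)*.0005)-ay*((j-W)*.0005)
        q=proj(t,[p[0],p[1],.026]);mx[i,j],my[i,j]=q
G=cv2.remap(t["pixels"],mx,my,cv2.INTER_CUBIC)[:,:,::-1]
cv2.imwrite("pics/plate.png",G)
E
```

```text
[0.46528748 0.22011543] [0.98040465 0.1969942 ] 0.19829109775924622
```

View pics/plate.png

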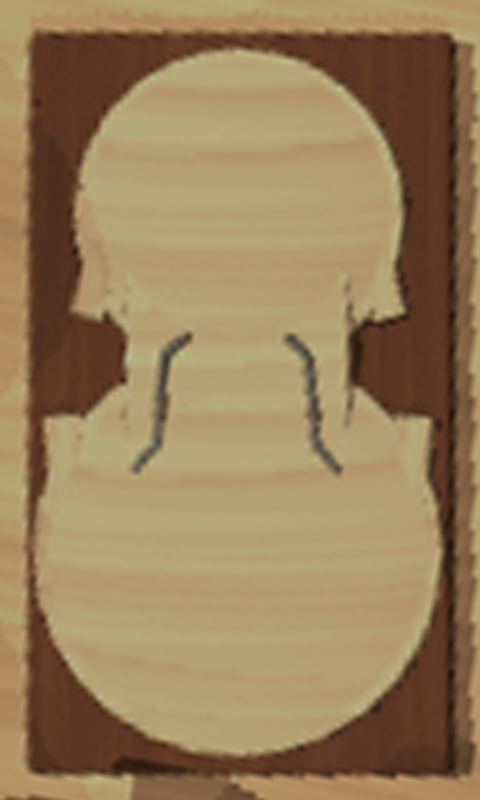

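```bash
python3 - <<'E'
from h import *
from bench import ctrl
t=np.load("top0.npz")
m=np.array([.46529,.22012]);ax=np.array([.9804,.19699]);ay=np.array([-.19699,.9804])
P=[]
for v in range(140,300):
    for u in range(140,260):
        if .5<t["depth"][v,u]<1.3:
            p=bydepth(t,u,v);d=p[:2]-m
            if abs(d@ay)<.015: P.append((d@ax,p[2]))
P=np.array(P)
for a in np.arange(-.18,.18,.015):
    k=(P[:,0]>=a)&(P[:,0]<a+.015)
    print("%.3f %.4f n%d"%(a+.0075,np.median(P[k,1]),k.sum()))
s=ctrl.state();print(rel(s,[.4628,-.2168,.16],-1.557),s["eef_pos"])
E
```

```text
-0.172 0.0225 n58
-0.157 0.0256 n56
-0.142 0.0278 n56
-0.127 0.0285 n57
-0.112 0.0302 n57
-0.097 0.0305 n56
-0.082 0.0309 n56
-0.067 0.0312 n57
-0.052 0.0303 n58
-0.037 0.0302 n56
-0.022 0.0280 n55
-0.007 0.0275 n58
0.008 0.0269 n55
0.023 0.0263 n55
0.038 0.0269 n54
0.053 0.0288 n59
0.068 0.0296 n55
0.083 0.0299 n56
0.098 0.0312 n54
0.113 0.0300 n53
0.128 0.0290 n55
0.143 0.0277 n54
0.158 0.0257 n48
0.173 0.0209 n51
(array([-0.0159, -0.1711,  0.036 ]), array([-0.001 ,  0.0011,  0.0001])) [ 0.4810785  -0.38766228  0.19584701]
```

>>> play_rows:
  rows:
    - [[-0.003, -0.03, 0.005], [0, 0, 0], 0.85]
    - [[-0.006, -0.06, 0.012], [0, 0, 0], 0.9]
    - [[-0.009, -0.09, 0.02], [0, 0, 0], 0.9]
    - [[-0.012, -0.12, 0.025], [0, 0, 0], 0.9]
    - [[-0.014, -0.15, 0.03], [0, 0, 0], 0.9]
    - [[-0.016, -0.171, 0.03], [0, 0, 0], 0.9]
    - [[-0.016, -0.171, 0.03], [0, 0, 0], 0.9]
    - [[-0.016, -0.171, 0.03], [0, 0, 0], 0.9]

```text
time_s: 13.17
eef_pos: [0.4633, -0.2166, 0.1659]
eef_rot: [1.0, 0.008, 0.001, 0.0]
force: [1.0, -0.3, 0.7]
finger_gap: 0.9
```

```bash
python3 - <<'E'
from h import *
from bench import ctrl
r=ctrl.read_camera("wrist");np.savez("wrist7.npz",**r);cv2.imwrite("pics/wrist7.png",r["pixels"][:,:,::-1])
s=ctrl.state();print(s["time_s"],s["eef_pos"],s["force"],s["eef_rot"])
print(rel(s,[.4628,-.2168,.076],-1.557))
P=np.array([np.r_[bydepth(r,u,v),u,v] for v in range(0,420) for u in range(200,370) if .1<r["depth"][v,u]])
Q=P[(P[:,2]>.1)&(P[:,2]<.11)];print(len(Q),Q.mean(0),Q.min(0),Q.max(0))
E
```

```text
13.2167 [ 0.46332555 -0.2173947   0.16580095] [ 0.64039321 -0.37258179  0.08636677] [9.99973533e-01 7.24245952e-03 5.62543567e-04 4.05672980e-04]
(array([-0.0006, -0.0007,  0.0898]), array([ 0.0008, -0.0011,  0.0007]))
1329 [ 4.63414938e-01 -2.16561528e-01  1.05375068e-01  2.82428894e+02
  2.30230248e+02] [ 4.41614675e-01 -2.24689959e-01  1.00178727e-01  2.71000000e+02
  2.02000000e+02] [ 4.82253638e-01 -2.08752140e-01  1.07840140e-01  2.94000000e+02
  2.59000000e+02]
```

View pics/wrist7.png

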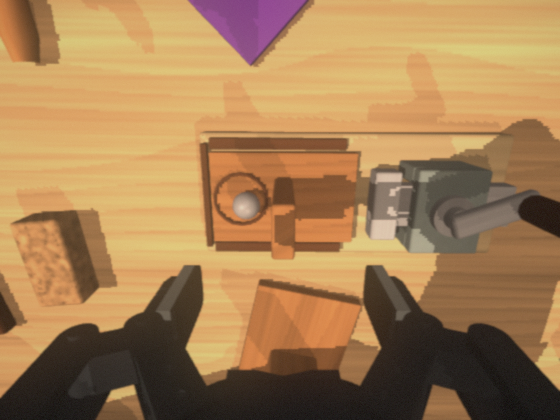

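>>> play_rows:
  rows:
    - [[0, -0.001, 0.015], [0, 0, 0], 0.9]
    - [[0, -0.001, 0.035], [0, 0, 0], 0.9]
    - [[0, -0.001, 0.055], [0, 0, 0], 0.9]
    - [[0, -0.001, 0.07], [0, 0, 0], 0.9]
    - [[0, -0.001, 0.083], [0, 0, 0], 0.9]
    - [[0, -0.001, 0.09], [0, 0, 0], 0.9]
    - [[0, -0.001, 0.09], [0, 0, 0], 0.9]
    - [[0, -0.001, 0.09], [0, 0, 0], 0.9]

```text
time_s: 13.88
eef_pos: [0.463, -0.2168, 0.0756]
eef_rot: [1.0, 0.007, 0.0, 0.0]
force: [-0.2, 0.7, 0.1]
finger_gap: 0.903
```

>>> play_rows:
  rows:
    - [[0, 0, 0], [0, 0, 0], 0.7]
    - [[0, 0, 0], [0, 0, 0], 0.5]
    - [[0, 0, 0], [0, 0, 0], 0.4]
    - [[0, 0, 0], [0, 0, 0], 0.35]
    - [[0, 0, 0], [0, 0, 0], 0.3]
    - [[0, 0, 0], [0, 0, 0], 0.27]
    - [[0, 0, 0], [0, 0, 0], 0.24]
    - [[0, 0, 0], [0, 0, 0], 0.22]
  newtons: 20

```text
time_s: 14.55
eef_pos: [0.4629, -0.2162, 0.0753]
eef_rot: [1.0, 0.007, 0.0, 0.0]
force: [-0.1, 0.8, -0.1]
finger_gap: 0.22
```

>>> play_rows:
  rows:
    - [[0, 0, 0], [0, 0, 0], 0.2]
    - [[0, 0, 0], [0, 0, 0], 0.18]
    - [[0, 0, 0], [0, 0, 0], 0.16]
    - [[0, 0, 0], [0, 0, 0], 0.14]
    - [[0, 0, 0], [0, 0, 0], 0.1]
    - [[0, 0, 0], [0, 0, 0], 0]
    - [[0, 0, 0], [0, 0, 0], 0]
    - [[0, 0, 0], [0, 0, 0], 0]

```text
time_s: 15.22
eef_pos: [0.4629, -0.2162, 0.0754]
eef_rot: [1.0, 0.007, 0.0, 0.0]
force: [0.4, -0.9, 1.7]
finger_gap: 0.18
```

>>> play_rows:
  rows:
    - [[0, 0, 0], [0, 0, 0], 0]
    - [[0, 0, 0], [0, 0, 0], 0]
    - [[0, 0, 0], [0, 0, 0], 0]
    - [[0, 0, 0], [0, 0, 0], 0]
    - [[0, 0, 0], [0, 0, 0], 0]
    - [[0, 0, 0], [0, 0, 0], 0]
    - [[0, 0, 0], [0, 0, 0], 0]
    - [[0, 0, 0], [0, 0, 0], 0]
  newtons: 60

```text
time_s: 15.88
eef_pos: [0.463, -0.2163, 0.0754]
eef_rot: [1.0, 0.007, 0.0, 0.0]
force: [0.4, -1.7, 5.2]
finger_gap: 0.182
```

```bash
python3 - <<'E'
from h import *
from bench import ctrl
r=ctrl.read_camera("wrist");np.savez("wrist8.npz",**r);cv2.imwrite("pics/wrist8.png",r["pixels"][:,:,::-1])
r=ctrl.read_camera("top");cv2.imwrite("pics/top8.png",cv2.resize(r["pixels"][180:260,305:455,::-1],None,fx=5,fy=5,interpolation=cv2.INTER_CUBIC));np.savez("top8.npz",**r)
s=ctrl.state();print(s["time_s"],s["eef_pos"],s["force"],s["moment"],s["eef_rot"],s["finger_gap"])
E
```

```text
15.9833 [ 0.46296715 -0.21628046  0.07545164] [ 3.49824685e-04 -1.66589002e+00  5.41507153e+00] [-0.1617883  -0.04106549  0.0076181 ] [9.99976291e-01 6.88254687e-03 1.89451088e-04 1.11474015e-04] 0.18172805658731367
```

View pics/wrist8.png

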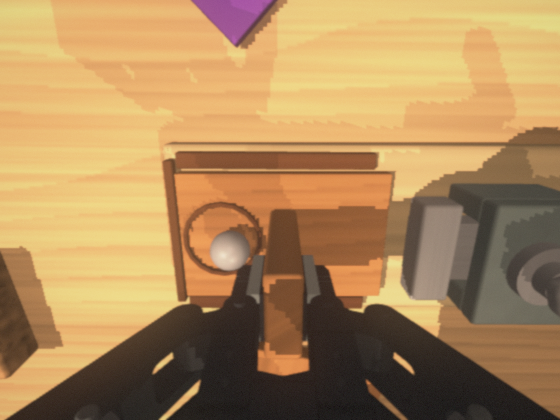

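View pics/top8.png

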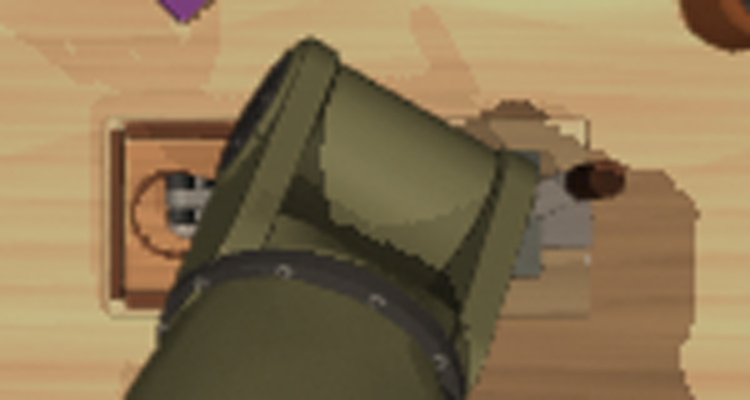

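>>> play_rows:
  rows:
    - [[0, 0, -0.0005], [0, 0, 0], 0]
    - [[0, 0, -0.0015], [0, 0, 0], 0]
    - [[0, 0, -0.003], [0, 0, 0], 0]
    - [[0, 0, -0.005], [0, 0, 0], 0]
    - [[0, 0, -0.0075], [0, 0, 0], 0]
    - [[0, 0, -0.0105], [0, 0, 0], 0]
    - [[0, 0, -0.014], [0, 0, 0], 0]
    - [[0, 0, -0.018], [0, 0, 0], 0]

```text
time_s: 16.65
eef_pos: [0.4628, -0.2161, 0.0936]
eef_rot: [1.0, 0.007, -0.0, -0.0]
force: [-0.7, 0.2, -3.4]
finger_gap: 0.181
```

```bash
python3 - <<'E'
from h import *
from bench import ctrl
s=ctrl.state();print(s["time_s"],s["eef_pos"],s["force"],s["moment"],s["eef_rot"],s["finger_gap"])
E
```

```text
16.65 [ 0.46281649 -0.21614926  0.09360481] [-0.67731859  0.18628532 -3.43902899] [0.00300404 0.02504112 0.01370408] [ 9.99976258e-01  6.89048384e-03 -5.55540051e-05 -4.18042772e-05] 0.1813468464884023
```

>>> play_rows:
  rows:
    - [[0, 0, -0.005], [0, 0, 0], 0]
    - [[0, 0, -0.01], [0, 0, 0], 0]
    - [[0, 0, -0.015], [0, 0, 0], 0]
    - [[0, 0, -0.02], [0, 0, 0], 0]
    - [[0, 0, -0.025], [0, 0, 0], 0]
    - [[0, 0, -0.03], [0, 0, 0], 0]
    - [[0, 0, -0.035], [0, 0, 0], 0]
    - [[0, 0, -0.04], [0, 0, 0], 0]

```text
time_s: 17.32
eef_pos: [0.4628, -0.2162, 0.1338]
eef_rot: [1.0, 0.007, 0.0, 0.0]
force: [-0.0, -0.4, -4.7]
finger_gap: 0.176
```

>>> play_rows:
  rows:
    - [[0, 0, -0.005], [0, 0, 0], 0]
    - [[0, 0, -0.01], [0, 0, 0], 0]
    - [[0, 0, -0.015], [0, 0, 0], 0]
    - [[0, 0, -0.02], [0, 0, 0], 0]
    - [[0, 0, -0.025], [0, 0, 0], 0]
    - [[0, 0, -0.03], [0, 0, 0], 0]
    - [[0, 0, -0.035], [0, 0, 0], 0]
    - [[0, 0, -0.0395], [0, 0, 0], 0]

```text
time_s: 17.98
eef_pos: [0.4629, -0.2162, 0.1733]
eef_rot: [1.0, 0.007, 0.0, 0.0]
force: [0.6, 0.3, -3.5]
finger_gap: 0.181
```

>>> play_rows:
  rows:
    - [[0, 0, -0.004], [0, 0, 0], 0]
    - [[0, 0, -0.0075], [0, 0, 0], 0]
    - [[0, 0, -0.0105], [0, 0, 0], 0]
    - [[0, 0, -0.0125], [0, 0, 0], 0]
    - [[0, 0, -0.0135], [0, 0, 0], 0]
    - [[0, 0, -0.014], [0, 0, 0], 0]
    - [[0, 0, -0.014], [0, 0, 0], 0]
    - [[0, 0, -0.014], [0, 0, 0], 0]

```text
time_s: 18.65
eef_pos: [0.4628, -0.2161, 0.1866]
eef_rot: [1.0, 0.007, -0.0, -0.0]
force: [-0.4, -0.3, -3.6]
finger_gap: 0.179
```

```bash
python3 - <<'E'
from h import *
from bench import ctrl
r=ctrl.read_camera("wrist");cv2.imwrite("pics/wrist9.png",r["pixels"][:,:,::-1])
s=ctrl.state();print(s["time_s"],s["eef_pos"],s["force"],s["eef_rot"],s["finger_gap"],s["qpos"])
print(rel(s,[.484,.2215,.187]))
E
```

```text
18.7 [ 0.46278108 -0.21612379  0.18659021] [ 1.0360502   0.44032263 -4.23213573] [ 9.99976150e-01  6.90388343e-03 -1.63797975e-04 -9.29422862e-05] 0.18341811875332947 [-5.08629251e-01  2.64338054e-01  1.69473292e+00  2.38453637e-07
  1.18289833e+00  1.04835911e+00]
(array([ 2.730e-02, -4.373e-01, -3.000e-04]), None)
```

View pics/wrist9.png

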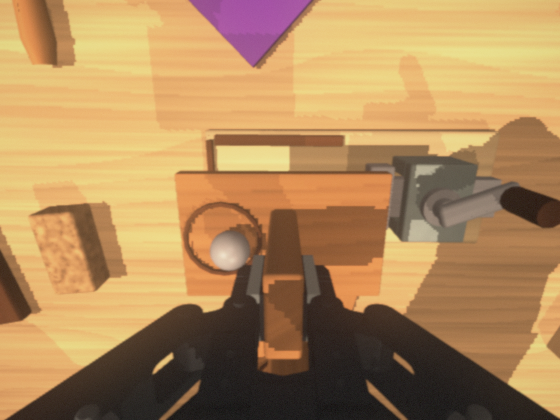

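>>> play_rows:
  rows:
    - [[0.0001, -0.001, 0], [0, 0, 0], 0]
    - [[0.0002, -0.003, 0], [0, 0, 0], 0]
    - [[0.0004, -0.006, 0], [0, 0, 0], 0]
    - [[0.0006, -0.01, 0], [0, 0, 0], 0]
    - [[0.0009, -0.015, 0], [0, 0, 0], 0]
    - [[0.0013, -0.021, 0], [0, 0, 0], 0]
    - [[0.0017, -0.028, 0], [0, 0, 0], 0]
    - [[0.0022, -0.036, 0], [0, 0, 0], 0]

```text
time_s: 19.37
eef_pos: [0.4646, -0.1794, 0.1868]
eef_rot: [1.0, 0.007, 0.0, -0.0]
force: [-0.6, 0.7, -4.7]
finger_gap: 0.181
```

>>> play_rows:
  rows:
    - [[0.0006, -0.009, 0], [0, 0, 0], 0]
    - [[0.0012, -0.019, 0], [0, 0, 0], 0]
    - [[0.0019, -0.03, 0], [0, 0, 0], 0]
    - [[0.0026, -0.042, 0], [0, 0, 0], 0]
    - [[0.0034, -0.054, 0], [0, 0, 0], 0]
    - [[0.0041, -0.066, 0], [0, 0, 0], 0]
    - [[0.0049, -0.078, 0], [0, 0, 0], 0]
    - [[0.0056, -0.09, 0], [0, 0, 0], 0]

```text
time_s: 20.03
eef_pos: [0.469, -0.0888, 0.1868]
eef_rot: [1.0, 0.007, 0.0, 0.0]
force: [0.0, 0.4, -4.7]
finger_gap: 0.179
```

>>> play_rows:
  rows:
    - [[0.0007, -0.012, 0], [0, 0, 0], 0]
    - [[0.0015, -0.024, 0], [0, 0, 0], 0]
    - [[0.0022, -0.036, 0], [0, 0, 0], 0]
    - [[0.003, -0.048, 0], [0, 0, 0], 0]
    - [[0.0037, -0.06, 0], [0, 0, 0], 0]
    - [[0.0045, -0.072, 0], [0, 0, 0], 0]
    - [[0.0052, -0.084, 0], [0, 0, 0], 0]
    - [[0.006, -0.096, 0], [0, 0, 0], 0]

```text
time_s: 20.7
eef_pos: [0.4735, 0.0072, 0.1868]
eef_rot: [1.0, 0.007, -0.0, 0.0]
force: [-0.2, -0.3, -3.7]
finger_gap: 0.177
```

>>> play_rows:
  rows:
    - [[0.0007, -0.012, 0], [0, 0, 0], 0]
    - [[0.0015, -0.024, 0], [0, 0, 0], 0]
    - [[0.0022, -0.036, 0], [0, 0, 0], 0]
    - [[0.003, -0.048, 0], [0, 0, 0], 0]
    - [[0.0037, -0.06, 0], [0, 0, 0], 0]
    - [[0.0045, -0.072, 0], [0, 0, 0], 0]
    - [[0.0052, -0.084, 0], [0, 0, 0], 0]
    - [[0.006, -0.096, 0], [0, 0, 0], 0]

```text
time_s: 21.37
eef_pos: [0.4782, 0.1033, 0.1868]
eef_rot: [1.0, 0.007, 0.0, 0.0]
force: [0.8, -0.5, -4.7]
finger_gap: 0.181
```

>>> play_rows:
  rows:
    - [[0.0007, -0.012, 0], [0, 0, 0], 0]
    - [[0.0015, -0.024, 0], [0, 0, 0], 0]
    - [[0.0022, -0.036, 0], [0, 0, 0], 0]
    - [[0.0029, -0.047, 0], [0, 0, 0], 0]
    - [[0.0035, -0.057, 0], [0, 0, 0], 0]
    - [[0.0041, -0.066, 0], [0, 0, 0], 0]
    - [[0.0046, -0.074, 0], [0, 0, 0], 0]
    - [[0.0051, -0.081, 0], [0, 0, 0], 0]

```text
time_s: 22.03
eef_pos: [0.4823, 0.1839, 0.1868]
eef_rot: [1.0, 0.007, -0.0, 0.0]
force: [0.4, 0.1, -4.0]
finger_gap: 0.18
```

>>> play_rows:
  rows:
    - [[0.0004, -0.006, 0], [0, 0, 0], 0]
    - [[0.0008, -0.012, 0], [0, 0, 0], 0]
    - [[0.0011, -0.017, 0], [0, 0, 0], 0]
    - [[0.0014, -0.022, 0], [0, 0, 0], 0]
    - [[0.0016, -0.026, 0], [0, 0, 0], 0]
    - [[0.0019, -0.03, 0], [0, 0, 0], 0]
    - [[0.0021, -0.033, 0], [0, 0, 0], 0]
    - [[0.0022, -0.035, 0], [0, 0, 0], 0]

```text
time_s: 22.7
eef_pos: [0.484, 0.2184, 0.1868]
eef_rot: [1.0, 0.007, -0.0, 0.0]
force: [0.2, 0.2, -3.8]
finger_gap: 0.181
```

>>> play_rows:
  rows:
    - [[0.0001, -0.0015, 0], [0, 0, 0], 0]
    - [[0.0002, -0.0025, 0], [0, 0, 0], 0]
    - [[0.0002, -0.003, 0], [0, 0, 0], 0]
    - [[0.0002, -0.0033, 0], [0, 0, 0], 0]
    - [[0.0002, -0.0033, 0], [0, 0, 0], 0]
    - [[0.0002, -0.0033, 0], [0, 0, 0], 0]
    - [[0.0002, -0.0033, 0], [0, 0, 0], 0]
    - [[0.0002, -0.0033, 0], [0, 0, 0], 0]

```text
time_s: 23.37
eef_pos: [0.4841, 0.2214, 0.1868]
eef_rot: [1.0, 0.007, 0.0, -0.0]
force: [-0.9, -0.3, -3.7]
finger_gap: 0.178
```

```bash
python3 - <<'E'
from h import *
from bench import ctrl
for n in ["wrist","top","side"]:
    r=ctrl.read_camera(n);np.savez(n+"10.npz",**r);cv2.imwrite(f"pics/{n}10.png",r["pixels"][:,:,::-1])
s=ctrl.state();print(s["time_s"],s["eef_pos"],s["force"],s["eef_rot"],s["finger_gap"],s["dq"])
E
```

```text
23.5167 [0.48411407 0.22142924 0.18676597] [ 0.29008637 -0.30915343 -3.68351296] [ 9.99976356e-01  6.87653770e-03 -1.31266218e-05  1.23191337e-05] 0.1829714239034694 [ 0.00074217 -0.00114489 -0.00131811  0.00016733 -0.00225621 -0.00114531]
```

View pics/wrist10.png

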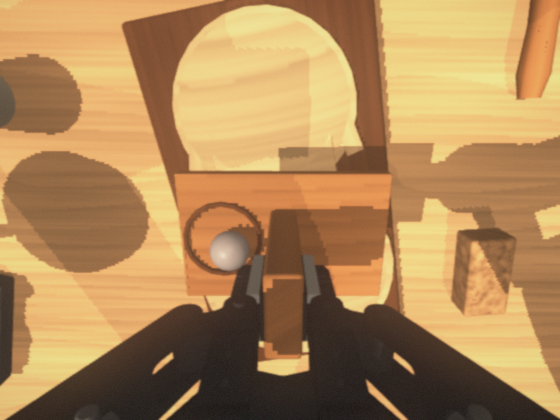

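View pics/top10.png

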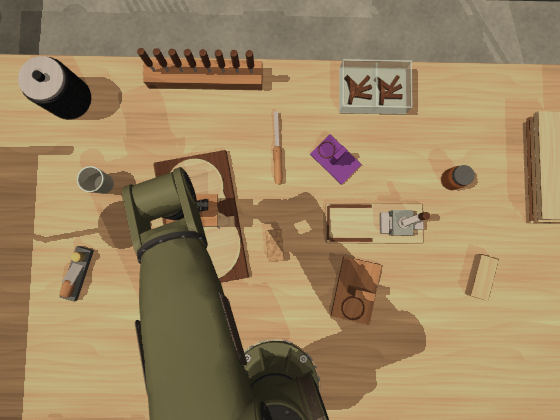

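View pics/side10.png

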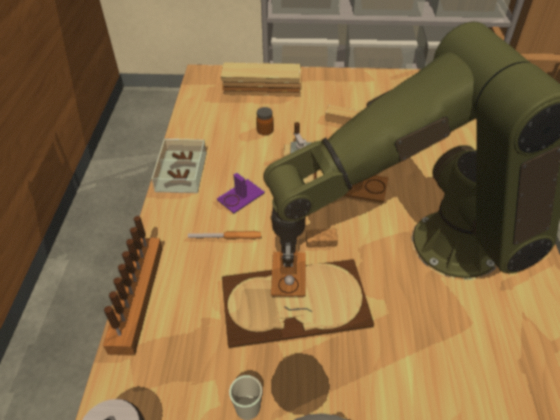

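```bash
python3 - <<'E'
from h import *
from bench import ctrl
r=np.load("wrist10.npz")
P=np.array([bydepth(r,u,v) for v in range(180,285) for u in range(188,382) if r["depth"][v,u]>.1])
P=P[abs(P[:,2]-.136)<.006];A=np.c_[P[:,:2]-P[:,:2].mean(0),np.ones(len(P))];print(len(P),np.linalg.lstsq(A,P[:,2],rcond=None)[0])
print("ball",onplane(r,230,250,.126+.022), "pocket expected", np.array([.4841-.014*.038,.2214+.038]))
print(ctrl.sign_off())
E
```

```text
15198 [-0.00283708  0.00399678  0.13713573]
ball [0.47989439 0.25302753 0.148     ] pocket expected [0.483568 0.2594  ]
the job is handed in; nothing more can be done
None
```

I wound the crank anticlockwise about 13.8 rad to its hard stop. The force rose there, and a circle fitted to the handle's path gave an angle of 14.50 rad. The jaw showed fully back in the picture. I then gripped the tray by its handle, lifted it straight up and carried it slowly to the violin plate. I handed in with the tray still held, after about 24 s.

**Last checks before hand-in**
- **Position:** the tool was at (0.484, 0.221) m, over the plate's waist as I measured it. The arm was still.
- **Height:** the tray's underside was about 99 mm above the plate.
- **Level:** a plane fitted to the tray's top sloped less than 0.3°.
- **Ball:** it was about 7 mm from the pocket's middle, inside the rim.
- **Other things on the bench:** they looked unmoved in the final pictures.

**Two disagreements**
- **Cameras:** the top and wrist cameras differed by 3–4 mm. I used values between them and the crank circle.
- **Plate middle:** the plate's waist, its lowest point at about 27 mm high, lies about 17 mm along the plate from the middle of its board. I aimed at the waist, as plate_mid is described.

The highest wrist force I read between moves was about 29 N, briefly during the crank winding. I sampled it only at the end of each move.

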